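Snap a check weight onto the eye of a load-cell stand

ROBOT

A 6-joint arm with a two-finger parallel gripper is mounted at the origin on a cart in front of the work surface, level with it; the furniture and walls round the work are solid. World frame = base frame: x ahead of the robot, y to its left, z up, the work surface at z = 0. Lengths are in m, angles in degrees, forces in N, time in s.
With the tool pointing down it reaches from about 0.375 to 0.925 m from the base axis. Payload 5.7 kg.
Tool frame: the origin (TCP) lies midway between the tips of the shut fingers; the grasp point (between the pads) lies manip.tcp_to_grasp behind it (manip.tcp_to_grasp is the distance from the TCP to the grasp point, in m); z points along the fingers, x is the direction in which the jaws open and shut, and the axes are right-handed (so a half turn about z gives the same grasp; the last joint's range is limited). The gripper opens to 85 mm and grips with 20 to 120 N. Pads are 22 mm wide; open, the fingers measure 114 mm over their backs; the gripper's body (76 mm by 85 mm) begins 54 mm behind the grasp point. The pads swing forward as they close: fully open they stand 13 mm farther back than shut.
Start: joints at [-79.933, 20.558, 86.54, -0, 72.909, -6.595], TCP at [0.172, -0.575, 0.231] pointing down, gripper open.
Joint ranges: [-170.27, 170.27], [-57.76, 135], [12.27, 136.19], [-55.21, 235.2], [11.17, 155.16], [-170.74, 170.74]. Speed limits (degrees/s): [136.94, 136.94, 180, 180, 180, 180].

INTERFACE

Orientations are given as [roll, pitch, yaw] about the fixed x, y, z axes, in that order (R = Rz(yaw) Ry(pitch) Rx(roll)).
In Python, from cell import manip gives the robot as it stands.
- The arm moves only by the shell command python3 -m creep 'ROWS' [FORCE]. ROWS is JSON, a list of rows, each an object with "travel": the shift along the world's x, y, z in mm, a list of three; "dr": the turn, a rotation vector about the world's x, y, z in degrees, a list of three; "jaw": the gripper command: -1 is fully open, 1 is shut, values between are in proportion. In form: [{"travel": [tx, ty, tz], "dr": [ax, ay, az], "jaw": jaw}, ...]. A call has 1 to 5 rows; each row shifts and turns the commanded pose from where the row before left it; what a row does not reach is not made up. A row lasts 1/10 s, in which the tool goes at most 50 mm and 8.59 degrees, less where a joint would pass 70% of its speed; a pose out of reach is approached as far as the arm can. A call with a gripper value outside its range is refused whole. The fingers move at their own pace and stop on an object; FORCE is the grip in N (left out, the last holds). Time passes only in rows, so rows that do not move let the fingers close. It gives the time, the measured TCP pose, the force and the opening at its end, in the units of the state.
- manip.state(): the state, without advancing time (a new reading comes with each control period).
- manip.get_image(name): name is "side" or "top"; returns the picture (420x560x3 uint8, red, green, blue); there is no depth.
- manip.camera_model(name): a dict with "mtx" (3x3 intrinsics, pixels), "k1" (the pictures are not rectified: a ray, as slopes to the right and down, at radius r is drawn at 1 + k1 r^2 times it, then the intrinsics apply), "xyz" and "orientation" of the camera in the world. Camera axes: x right, y up, looking along -z (the intrinsics and any distortion apply to the point x, -y, -z); pixel columns grow to the right and rows downward; lengths in m; the calibration is good to about 2 mm. A picture is of the moment at which its call begins. camera_model takes no time and is no camera call.
- manip.sign_off(): hands the job in, once; it reports no verdict.
The state is a dict: "clock": time; "joint_pos": joint angles; "dq": joint speeds; "joint_efforts": joint torques, N m; "eef_pos": TCP position; "ee_rot": TCP orientation; "force": force on the tool from outside, world axes, zero at the start; "moment": the same for the moment, N m; "opening": opening from 0.0 (shut) to 1.0 (fully open).
Only numpy, scipy, OpenCV 4.12 (cv2) and the standard library are available. Lean on these libraries where they do the work, as an engineer would, in place of code of your own. Each camera call takes 0.05 s, during which the arm holds its last target. There are 200 camera calls.

TASK

The load-cell stand is due for its daily check. Pick up the steel check weight that carries a snap hook and clip it to the eye bolt at the end of the stand's beam: press the hook's sprung gate against the front of the eye until the eye is inside and the gate springs shut, then let the weight hang freely from the eye and let go of it. The load cell is delicate: never put more than 12 N on it, so push by feel and do not let the weight drop onto it, and leave the other things on the bench where they are.

Things in the scene. Friction and masses are not known exactly. Their poses are not given: they have to be found in the camera images.
- check_weight: Steel check weight with a snap hook, rigid but for the gate; 0.48 kg, give or take 10 percent. Stands upright. Origin: centre of its underside; z up; x points from the hook's spine to its gate side; the hook, 10 mm thick in y, lies in the xz plane. Weight: cylinder 48 mm across, 38 mm tall, neck up to z = 58 mm. No pose is reported while the fingers hold it.
- hook_spine (a point): Where to grip: 25 mm behind (-x) the weight's axis, 117 mm above its underside. The spine is a flat upright bar, x = -29 to -13 mm, z = 62 to 118 mm, 10 mm across its flat sides (y); the bow goes on from it over the top (highest point z = 139 mm) to the nose.
- hook_nose (a point): Lower, rounded end of the hook's rigid nose: x = 12, z = 109 mm of the weight. The 8 mm bar of the eye passes below it: bar centre 97 to 103 mm above the weight's underside (higher, it strikes the nose), first touching the gate at x = 20 mm and pressed in to x = 3 mm or less, then up behind the nose.
- hook_seat (a point): Point in the hook's bow where the centre of the eye's bar lies when the weight hangs: x = -2, z = 125 mm of the weight. The bar lies clear of the gate, which then shuts below it, once it is higher than z = 112 mm in the hook.
- gate (a joint): Gate angle (rad): 0 shut, growing as it swings in towards the spine about a pin at x = 12, z = 66 mm of the weight. An 8 mm round bar up to z = 107.5 mm. Its spring needs about 1.7 N to start (32 mm above the pin), 4.5 N wide open, plus friction. At 0.6, with the eye's bar at x of about -1 mm, it meets the spine and the push turns rigid.
- load_stand: Load-cell stand, fixed to the bench: grey base 160 x 110 mm with a readout, 25 mm steel column 232 mm tall, clamp block, and an aluminium beam, 24 mm wide, 26 mm high, pointing to the stand's -x, towards the robot. Origin: column axis at bench height; z up. The hook goes on from the front, gate leading, moving along the stand's +x.
- beam_end (a point): Centre of the beam's front face (stand x = -125, y = 0, z = 195 mm). An eye bolt sticks out of it: a closed steel ring lying level at z = 195 mm, 48 mm outside, 32 mm hole, 8 mm round bar. How far it is screwed in is not reported: the middle of its front arc is 60 to 100 mm ahead (-x) of this point. Find it by touch or sight.
- knob_weight: Smaller steel weight without a hook, with a knob on top, 44 mm across, 47 mm tall. Origin: centre of its underside. Leave it alone.
- petri: Petri dish with agar, 89 mm across, 15 mm tall. Origin: centre of its underside. Leave it alone.
- timer: White digital timer, 58 x 62 x 18 mm. Origin: centre of its underside. Leave it alone.
- beaker: Small empty glass beaker, 55 mm across, 71 mm tall. Origin: centre of its underside. Leave it alone.
Mind the look-alikes: they are no part of the job. What is shaped like the check_weight but blue or green is not meant.

How it is judged:
By the outcome, as a careful person would: the job done as asked, in the order asked, and still so for the second after the job is handed in, with the robot touching nothing.
It also fails if it takes over 48 s, if anything falls off the work surface, if the arm or the gripper's body presses on something with over 40 N, if the wrist force passes 120 N, or if a joint passes its speed limit or range.

## Working session

There is one attempt and no reset: what is moved stays moved. The work goes in short steps, Python scripts to look and compute and a shell command to move; the robot and the scene stay as the last step left them, time stands still between calls to the robot, and variables do not carry over. Pictures are saved under pics/ and viewed, about 8 in all and at most 12, crops included, and the job is handed in when it is done.

```bash
mkdir -p pics; python3 - <<'E'
from cell import manip
import cv2,numpy as np
for n in("side","top"):
    im=manip.get_image(n); cv2.imwrite(f"pics/{n}0.png",im[:,:,::-1]); print(n,manip.camera_model(n))
print(manip.state(), manip.tcp_to_grasp)
E
```

```text
side {'mtx': array([[447.45730337,   0.        , 272.46713917],
       [  0.        , 447.45730337, 210.4308779 ],
       [  0.        ,   0.        ,   1.        ]]), 'k1': -0.1497465458187693, 'xyz': array([ 0.64089541, -0.37806857,  0.79283033]), 'orientation': array([38.47837771, -0.60052972,  2.72642395])}
top {'mtx': array([[409.24671218,   0.        , 284.3793309 ],
       [  0.        , 409.24671218, 204.56395643],
       [  0.        ,   0.        ,   1.        ]]), 'k1': -0.060484397877950964, 'xyz': array([0.5280636 , 0.15669766, 1.00693378]), 'orientation': array([  5.6103897 ,  -1.23121991, -90.47776314])}
{'clock': 0.1, 'joint_pos': array([-7.99325239e+01,  2.05951025e+01,  8.65929704e+01, -1.55019771e-04,
        7.29094235e+01, -6.59387584e+00]), 'dq': array([ 0.10063953,  0.04585195, -0.108587  , -0.15260606, -0.00183101,
        0.05821886]), 'joint_efforts': array([ 4.80292929e-04, -5.28651059e+01, -2.79350817e+01, -2.28869599e-04,
        5.04673430e-03, -1.18631172e-05]), 'eef_pos': array([ 0.17191991, -0.57419476,  0.23052298]), 'ee_rot': array([-1.79988951e+02,  9.68685085e-02, -7.33385931e+01]), 'force': array([ 0.27822358, -0.29768074, -0.03693332]), 'moment': array([-0.01170686,  0.02703889, -0.01302952]), 'opening': 1.002070021811595} 0.0187
```

View pics/side0.png

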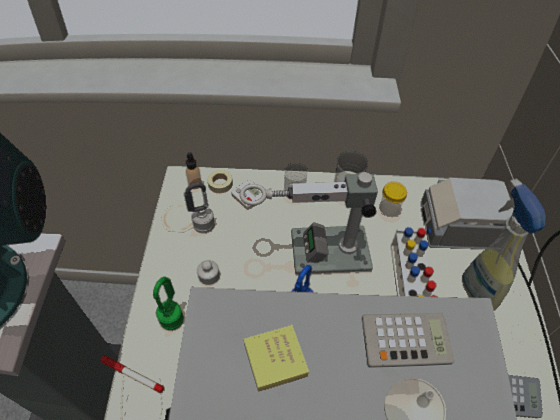

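View pics/top0.png

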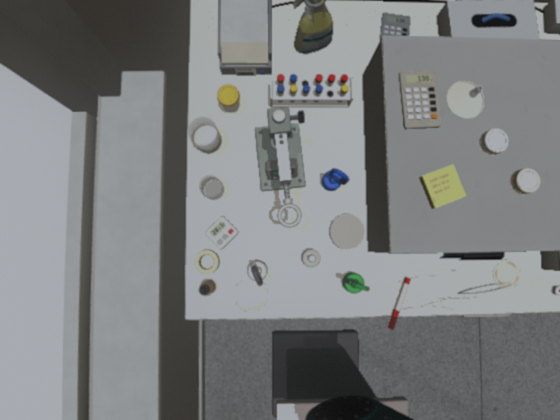

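The side view shows the check weight with its dark hook at about (201,205). In the top view it is at (257,270). The eye ring is at top (289,215), and the blue and green look-alikes are elsewhere. Next I'll look at enlarged crops.

```bash
cat > h.py <<'E'
import numpy as np,cv2
from cell import manip
from scipy.spatial.transform import Rotation as R
def proj(n,P):
    c=manip.camera_model(n);r=R.from_euler('xyz',c['orientation'],degrees=True)
    p=r.inv().apply(np.atleast_2d(P)-c['xyz']);s=np.c_[p[:,0],-p[:,1]]/-p[:,2:]
    s=s*(1+c['k1']*(s**2).sum(1,keepdims=True));m=c['mtx'];return s*[m[0,0],m[1,1]]+m[:2,2]
def ray(n,uv):
    c=manip.camera_model(n);m=c['mtx'];d=(np.array(uv,float)-m[:2,2])/[m[0,0],m[1,1]];s=d.copy()
    for _ in range(20): s=d/(1+c['k1']*(s@s))
    return c['xyz'],R.from_euler('xyz',c['orientation'],degrees=True).apply([s[0],-s[1],-1])
def atz(n,uv,z):
    o,d=ray(n,uv);return o+d*(z-o[2])/d[2]
def tri(a,b):
    (o,d),(p,e)=ray('top',a),ray('side',b);A=np.c_[d,-e];t=np.linalg.lstsq(A,p-o,rcond=None)[0]
    q,r=o+d*t[0],p+e*t[1];return (q+r)/2,np.linalg.norm(q-r)
def crop(img,x,y,w,h,k,f):
    cv2.imwrite(f,cv2.resize(img[y:y+h,x:x+w],None,fx=k,fy=k,interpolation=cv2.INTER_CUBIC))
E
python3 - <<'E'
from h import *
t=cv2.imread('pics/top0.png');s=cv2.imread('pics/side0.png')
crop(t,235,180,80,120,5,'/tmp/a.png');crop(s,175,150,130,100,6,'pics/sidec.png')
cv2.imwrite('pics/topc.png',cv2.imread('/tmp/a.png'))
for n,uv,z in[('top',(257,270),0.1),('top',(289,215),.195),('top',(279,117),.232),('side',(204,222),0)]:print(n,uv,atz(n,uv,z))
E
```

```text
top (257, 270) [0.47315388 0.19773985 0.1       ]
top (289, 215) [0.5867734  0.12956167 0.195     ]
top (279, 117) [0.77560512 0.14846487 0.232     ]
side (204, 222) [ 4.68915529e-01  2.10514073e-01 -1.11022302e-16]
```

View pics/topc.png

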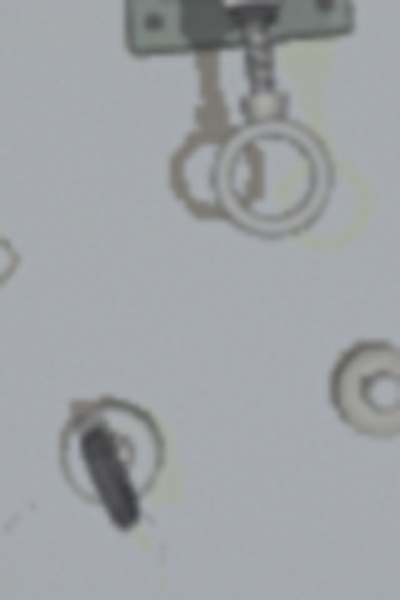

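View pics/sidec.png

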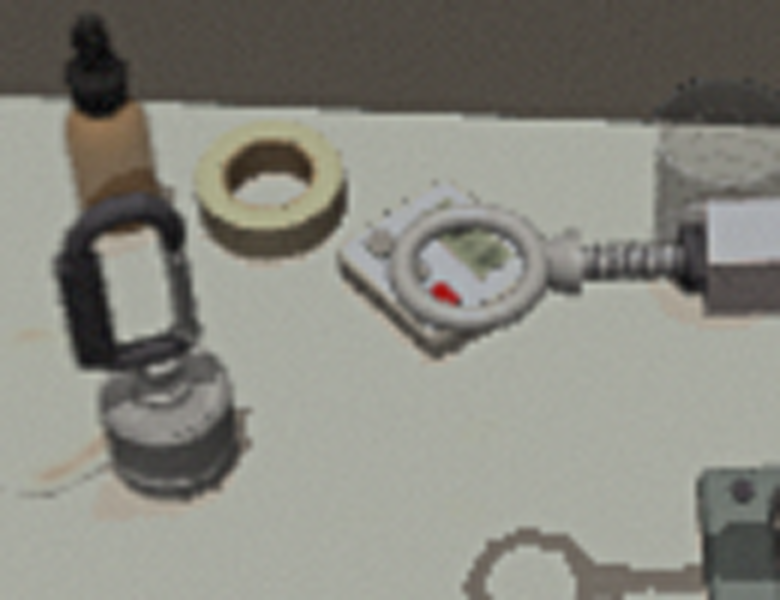

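```bash
python3 - <<'E'
from h import *
from scipy.optimize import least_squares
T=lambda a,b:(235+a/5,180+b/5); S=lambda a,b:(175+a/6,150+b/6)
print('ring',tri(T(273,179),S(470,268)), atz('top',T(273,179),.195),atz('side',S(470,268),.195))
print('neck',tri(T(263,103),S(566,262)))
obs=[('top',T(111,452),(0,0,.033)),('top',T(129,528),(-.029,0,.116)),('top',T(94,428),(.014,0,.125)),
('side',S(68,312),(-.029,0,.09)),('side',S(92,368),(-.021,0,.062)),('side',S(170,385),(0,0,.038)),('side',S(130,194),(-.006,0,.139))]
def W(q,p):return np.r_[R.from_euler('z',q[2]).apply(p)[:2]+q[:2],p[2]]
f=lambda q:np.concatenate([proj(n,W(q,p))[0]-uv for n,uv,p in obs])
r=least_squares(f,[.47,.2,.35],x_scale=[.01,.01,.1],loss='soft_l1');q=r.x
print('weight',q[:2],np.degrees(q[2]));print(f(q).reshape(-1,2).round(1).tolist())
# overlay
h=[(-.029,0,.062),(-.029,0,.118),(-.006,0,.139),(.016,0,.118),(.012,0,.107),(.012,0,.066),(-.013,0,.062)]
k=np.linspace(0,6.3,20)
for n in('top','side'):
    im=cv2.imread(f'pics/{n}0.png');
    a,b,w,hh=(235,180,80,120) if n=='top' else (175,150,130,100)
    m=5 if n=='top' else 6
    im=cv2.resize(im[b:b+hh,a:a+w],None,fx=m,fy=m)
    for L in (h,[(.024*np.cos(t),.024*np.sin(t),.038) for t in k],[(.024*np.cos(t),.024*np.sin(t),0) for t in k]):
        u=np.array([((proj(n,W(q,np.array(p)))[0]-(a,b)+.5)*m) for p in L]);cv2.polylines(im,[u.astype(np.int32)],False,(0,0,255),1)
    cv2.imwrite(f'/tmp/{n}.png',im)
A,B=cv2.imread('/tmp/top.png')[150:600,:300],cv2.imread('/tmp/side.png')[150:600,:300]
cv2.imwrite('pics/fit.png',np.hstack([A,B]))
E
```

```text
ring (array([0.58726785, 0.1288036 , 0.19619562]), np.float64(0.004420287867360937)) [0.58517012 0.12838255 0.195     ] [0.58932471 0.13032308 0.195     ]
neck (array([0.61636969, 0.13230197, 0.19694142]), np.float64(0.0019651776600176922))
weight [0.4709949  0.20046319] 19.380479810942187
[[-0.1, -1.2], [-0.9, -1.3], [-0.8, -0.1], [-0.7, 0.6], [0.9, -1.1], [-1.0, 0.9], [-3.0, 1.9]]
```

View pics/fit.png

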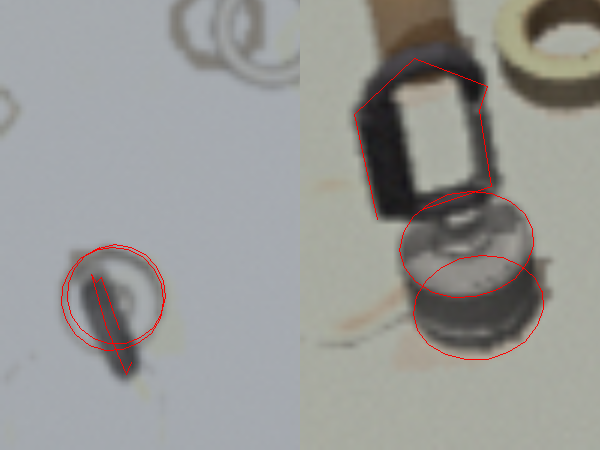

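The wireframe lands on the right weight to within about 2 mm: weight at (0.471, 0.2005), yaw 19.4°. The ring is at (0.587, 0.129, 0.196), which agrees with its known height. Now I move over the spine, keeping clear of the shelf.

```bash
python3 -m creep '[{"travel":[23,42.5,0],"dr":[0,0,2.7],"jaw":-1},{"travel":[23,42.5,0],"dr":[0,0,0],"jaw":-1},{"travel":[23,42.5,0],"dr":[0,0,0],"jaw":-1},{"travel":[23,42.5,0],"dr":[0,0,0],"jaw":-1},{"travel":[23,42.5,0],"dr":[0,0,0],"jaw":-1}]'
python3 -m creep '[{"travel":[23,42.5,0],"dr":[0,0,0],"jaw":-1},{"travel":[23,42.5,0],"dr":[0,0,0],"jaw":-1},{"travel":[23,42.5,0],"dr":[0,0,0],"jaw":-1},{"travel":[23,42.5,0],"dr":[0,0,0],"jaw":-1},{"travel":[21,42.5,0],"dr":[0,0,0],"jaw":-1}]'
python3 -m creep '[{"travel":[7,48,0],"dr":[0,0,0],"jaw":-1},{"travel":[7,48,0],"dr":[0,0,0],"jaw":-1},{"travel":[7,48,0],"dr":[0,0,0],"jaw":-1},{"travel":[7,48,0],"dr":[0,0,0],"jaw":-1},{"travel":[7,48,0],"dr":[0,0,0],"jaw":-1}]'
python3 -m creep '[{"travel":[7,48,0],"dr":[0,0,0],"jaw":-1},{"travel":[5,48,0],"dr":[0,0,0],"jaw":-1},{"travel":[0,5,0],"dr":[0,0,0],"jaw":-1},{"travel":[0,0,0],"dr":[0,0,0],"jaw":-1},{"travel":[0,0,0],"dr":[0,0,0],"jaw":-1}]'
```

```text
clock: 0.6
eef_pos: [0.2874, -0.3603, 0.231]
ee_rot: [-180.0, 0.0, -70.7]
force: [0.3, 0.1, 0.4]
opening: 1.0
clock: 1.1
eef_pos: [0.4005, -0.1479, 0.2312]
ee_rot: [-180.0, -0.0, -70.7]
force: [0.8, -0.9, -0.4]
opening: 1.002
clock: 1.6
eef_pos: [0.4347, 0.0923, 0.2312]
ee_rot: [180.0, -0.0, -70.6]
force: [0.6, -0.9, 0.1]
opening: 1.001
clock: 2.1
eef_pos: [0.4464, 0.1903, 0.2309]
ee_rot: [179.9, -0.0, -70.6]
force: [-0.4, 0.0, 0.2]
opening: 1.001
```

```bash
python3 -m creep '[{"travel":[0.5,1.5,-40],"dr":[0,0,0],"jaw":-1},{"travel":[0,0,-40],"dr":[0,0,0],"jaw":-1},{"travel":[0,0,-35],"dr":[0,0,0],"jaw":-0.5},{"travel":[0,0,-18],"dr":[0,0,0],"jaw":0},{"travel":[0,0,0],"dr":[0,0,0],"jaw":0.4}]' 60
python3 - <<'E'
from h import *
t=manip.get_image('top')[:,:,::-1];s=manip.get_image('side')[:,:,::-1]
crop(t,215,220,100,110,4,'/tmp/a.png');crop(s,150,140,100,110,4,'/tmp/b.png')
cv2.imwrite('pics/pre.png',np.hstack([cv2.imread('/tmp/a.png'),cv2.imread('/tmp/b.png')]));print(manip.state()['eef_pos'],manip.state()['opening'])
E
```

```text
clock: 2.6
eef_pos: [0.4452, 0.1902, 0.096]
ee_rot: [179.6, 0.0, -70.8]
force: [-0.2, -0.3, -0.2]
opening: 0.515
[0.44767512 0.19143998 0.09857881] 0.3274368549182241
```

View pics/pre.png

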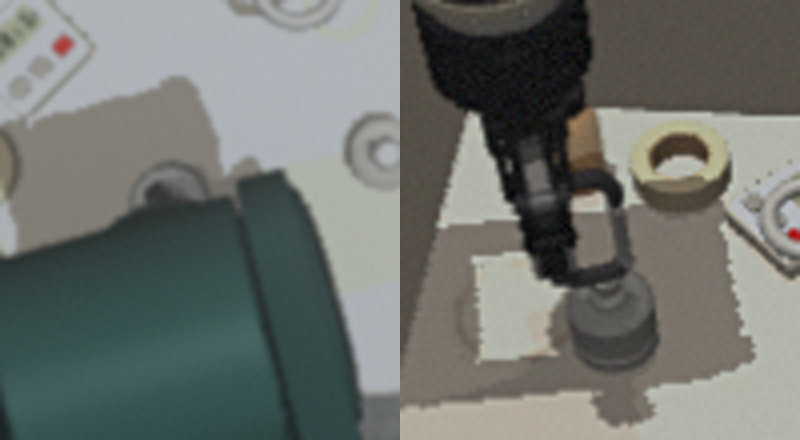

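The fingers are on the spine bar (crop (545,220)), the bow is clear and the weight is still upright. Closing now.

```bash
python3 -m creep '[{"travel":[0,0,0],"dr":[0,0,0],"jaw":0.7},{"travel":[0,0,0],"dr":[0,0,0],"jaw":1},{"travel":[0,0,0],"dr":[0,0,0],"jaw":1},{"travel":[0,0,0],"dr":[0,0,0],"jaw":1},{"travel":[0,0,0],"dr":[0,0,0],"jaw":1}]' 100
python3 -m creep '[{"travel":[0,0,0],"dr":[0,0,0],"jaw":1},{"travel":[0,0,10],"dr":[0,0,0],"jaw":1},{"travel":[0,0,10],"dr":[0,0,0],"jaw":1},{"travel":[0,0,0],"dr":[0,0,0],"jaw":1},{"travel":[0,0,0],"dr":[0,0,0],"jaw":1}]' 100
```

```text
clock: 3.2
eef_pos: [0.4487, 0.1931, 0.0997]
ee_rot: [-179.8, -0.0, -70.6]
force: [0.7, 0.6, 8.2]
opening: 0.096
clock: 3.7
eef_pos: [0.4476, 0.1927, 0.1186]
ee_rot: [-180.0, 0.0, -70.6]
force: [-0.1, 0.4, -5.4]
opening: 0.094
```

```bash
python3 -m creep '[{"travel":[0,0,25],"dr":[0,0,-4],"jaw":1},{"travel":[0,0,25],"dr":[0,0,-4.4],"jaw":1},{"travel":[0,-5,26],"dr":[0,0,-5],"jaw":1},{"travel":[0,-25,0],"dr":[0,0,0],"jaw":1},{"travel":[0,-25,0],"dr":[0,0,0],"jaw":1}]'
python3 -m creep '[{"travel":[15,-19,0],"dr":[0,0,0],"jaw":1},{"travel":[15,0,0],"dr":[0,0,0],"jaw":1},{"travel":[15,0,0],"dr":[0,0,0],"jaw":1},{"travel":[0,0,0],"dr":[0,0,0],"jaw":1},{"travel":[0,0,0],"dr":[0,0,0],"jaw":1}]'
python3 - <<'E'
from h import *
t=manip.get_image('top')[:,:,::-1];s=manip.get_image('side')[:,:,::-1]
T=cv2.resize(t[160:260,230:330],None,fx=4,fy=4);S=cv2.resize(s[130:230,170:270],None,fx=4,fy=4)
st=manip.state();P=st['eef_pos'];print(P,st['ee_rot'],st['force'])
cv2.imwrite('pics/s_raw.png',s);cv2.imwrite('pics/t_raw.png',t)
a=np.radians(6);ax=np.array([np.cos(a),np.sin(a),0])
O=P+.025*ax;O[2]=P[2]-.0997
h=[(-.029,.062),(-.029,.118),(-.006,.139),(.016,.118),(.012,.107),(.012,.066),(-.013,.062)]
for n,im,o in(('top',T,(230,160)),('side',S,(170,130))):
    L=np.array([O+ax*x+[0,0,z] for x,z in h]);k=np.linspace(0,6.3,40)
    ring=np.array([[.5873+.02*np.cos(q),.1288+.02*np.sin(q),.195] for q in k])
    for l,c in((L,(0,0,255)),(ring,(0,255,0))):
        cv2.polylines(im,[((proj(n,l)-o+.5)*4).astype(np.int32)],False,c,1)
cv2.imwrite('pics/appr.png',np.hstack([T,S]))
E
```

```text
clock: 4.2
eef_pos: [0.4478, 0.1375, 0.1948]
ee_rot: [-179.9, 0.0, -84.0]
force: [0.4, -0.3, -5.2]
opening: 0.094
clock: 4.7
eef_pos: [0.4923, 0.1193, 0.1938]
ee_rot: [179.9, 0.0, -84.0]
force: [-0.1, -0.1, -4.6]
opening: 0.093
[0.49137843 0.11924936 0.19375675] [ 1.79883958e+02  1.65197654e-02 -8.39862859e+01] [-0.97832407  0.50048092 -5.56812491]
```

View pics/appr.png

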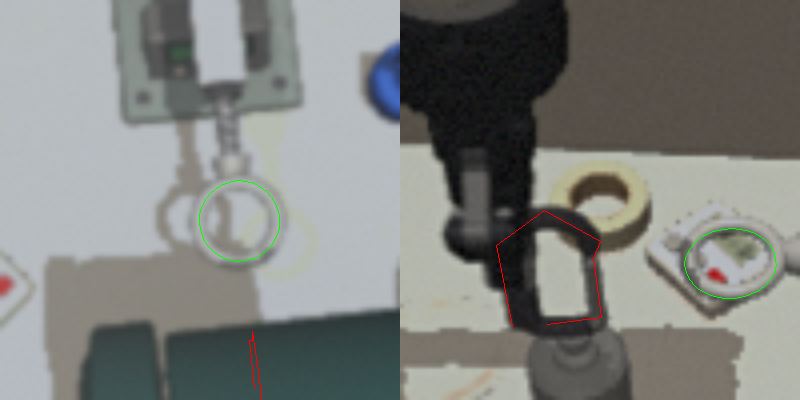

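The overlay agrees with the hook and ring to 1–2 mm. The bar should meet the gate at hook z of about 100–101 mm. I close in, then advance by feel.

```bash
python3 -m creep '[{"travel":[8,0.8,0],"dr":[0,0,0],"jaw":1},{"travel":[8,0.8,0],"dr":[0,0,0],"jaw":1},{"travel":[6,0.7,0],"dr":[0,0,0],"jaw":1},{"travel":[0,0,0],"dr":[0,0,0],"jaw":1},{"travel":[0,0,0],"dr":[0,0,0],"jaw":1}]'
python3 -m creep '[{"travel":[1.5,0.2,0],"dr":[0,0,0],"jaw":1},{"travel":[1.5,0.2,0],"dr":[0,0,0],"jaw":1},{"travel":[0,0,0],"dr":[0,0,0],"jaw":1},{"travel":[0,0,0],"dr":[0,0,0],"jaw":1}]'
python3 -m creep '[{"travel":[1,0.1,0],"dr":[0,0,0],"jaw":1},{"travel":[1,0.1,0],"dr":[0,0,0],"jaw":1},{"travel":[0,0,0],"dr":[0,0,0],"jaw":1},{"travel":[0,0,0],"dr":[0,0,0],"jaw":1}]'
python3 -m creep '[{"travel":[1,0.1,0],"dr":[0,0,0],"jaw":1},{"travel":[1,0.1,0],"dr":[0,0,0],"jaw":1},{"travel":[0,0,0],"dr":[0,0,0],"jaw":1},{"travel":[0,0,0],"dr":[0,0,0],"jaw":1}]'
```

```text
clock: 5.3
eef_pos: [0.5145, 0.121, 0.1941]
ee_rot: [180.0, 0.0, -84.0]
force: [-0.3, 0.5, -5.1]
opening: 0.094
clock: 5.7
eef_pos: [0.5175, 0.1214, 0.1943]
ee_rot: [180.0, 0.0, -84.0]
force: [-0.8, 0.6, -4.7]
opening: 0.094
clock: 6.1
eef_pos: [0.5196, 0.1216, 0.1943]
ee_rot: [-180.0, 0.0, -84.0]
force: [0.4, 0.8, -4.6]
opening: 0.089
clock: 6.5
eef_pos: [0.5215, 0.1218, 0.1942]
ee_rot: [180.0, 0.0, -84.0]
force: [0.4, 0.1, -4.9]
opening: 0.096
```

```bash
python3 -m creep '[{"travel":[1,0.1,0],"dr":[0,0,0],"jaw":1},{"travel":[1,0.1,0],"dr":[0,0,0],"jaw":1},{"travel":[0,0,0],"dr":[0,0,0],"jaw":1},{"travel":[0,0,0],"dr":[0,0,0],"jaw":1}]'
python3 -m creep '[{"travel":[1,0.1,0],"dr":[0,0,0],"jaw":1},{"travel":[1,0.1,0],"dr":[0,0,0],"jaw":1},{"travel":[0,0,0],"dr":[0,0,0],"jaw":1},{"travel":[0,0,0],"dr":[0,0,0],"jaw":1}]'
```

```text
clock: 6.9
eef_pos: [0.5235, 0.122, 0.1943]
ee_rot: [-180.0, 0.0, -84.0]
force: [-0.2, -0.1, -5.3]
opening: 0.095
clock: 7.3
eef_pos: [0.5255, 0.1222, 0.1942]
ee_rot: [180.0, 0.0, -84.0]
force: [-1.0, 0.2, -5.4]
opening: 0.093
```

```bash
python3 -m creep '[{"travel":[1,0.1,0],"dr":[0,0,0],"jaw":1},{"travel":[1,0.1,0],"dr":[0,0,0],"jaw":1},{"travel":[0,0,0],"dr":[0,0,0],"jaw":1},{"travel":[0,0,0],"dr":[0,0,0],"jaw":1}]'
python3 -m creep '[{"travel":[1,0.1,0],"dr":[0,0,0],"jaw":1},{"travel":[0,0,0],"dr":[0,0,0],"jaw":1},{"travel":[0,0,0],"dr":[0,0,0],"jaw":1}]'
```

```text
clock: 7.7
eef_pos: [0.5271, 0.1224, 0.1941]
ee_rot: [180.0, 0.0, -84.0]
force: [-1.8, 0.7, -5.0]
opening: 0.095
clock: 8.0
eef_pos: [0.5283, 0.1225, 0.1941]
ee_rot: [180.0, 0.0, -84.0]
force: [-2.3, -0.1, -6.2]
opening: 0.092
```

Contact is soft, as the gate should be, starting at TCP x of about 0.526. Continuing.

```bash
python3 -m creep '[{"travel":[1,0.1,0],"dr":[0,0,0],"jaw":1},{"travel":[1,0.1,0],"dr":[0,0,0],"jaw":1},{"travel":[0,0,0],"dr":[0,0,0],"jaw":1},{"travel":[0,0,0],"dr":[0,0,0],"jaw":1}]'
python3 -m creep '[{"travel":[1,0.1,0],"dr":[0,0,0],"jaw":1},{"travel":[1,0.1,0],"dr":[0,0,0],"jaw":1},{"travel":[0,0,0],"dr":[0,0,0],"jaw":1},{"travel":[0,0,0],"dr":[0,0,0],"jaw":1}]'
```

```text
clock: 8.4
eef_pos: [0.5305, 0.1227, 0.1942]
ee_rot: [180.0, 0.0, -84.0]
force: [-2.5, -0.2, -5.6]
opening: 0.091
clock: 8.8
eef_pos: [0.5326, 0.1229, 0.1943]
ee_rot: [-180.0, 0.0, -84.0]
force: [-2.0, 0.2, -5.5]
opening: 0.093
```

```bash
python3 -m creep '[{"travel":[1,0.1,0],"dr":[0,0,0],"jaw":1},{"travel":[1,0.1,0],"dr":[0,0,0],"jaw":1},{"travel":[1,0.1,0],"dr":[0,0,0],"jaw":1},{"travel":[1,0.1,0],"dr":[0,0,0],"jaw":1},{"travel":[0,0,0],"dr":[0,0,0],"jaw":1}]'
python3 -m creep '[{"travel":[1,0.1,0],"dr":[0,0,0],"jaw":1},{"travel":[1,0.1,0],"dr":[0,0,0],"jaw":1},{"travel":[1,0.1,0],"dr":[0,0,0],"jaw":1},{"travel":[0,0,0],"dr":[0,0,0],"jaw":1},{"travel":[0,0,0],"dr":[0,0,0],"jaw":1}]'
```

```text
clock: 9.3
eef_pos: [0.5367, 0.1233, 0.1943]
ee_rot: [-180.0, 0.0, -84.0]
force: [-1.8, -0.8, -5.2]
opening: 0.095
clock: 9.8
eef_pos: [0.5395, 0.1236, 0.1942]
ee_rot: [180.0, 0.0, -84.0]
force: [-1.6, 0.4, -5.9]
opening: 0.091
```

```bash
python3 -m creep '[{"travel":[1,0.1,0],"dr":[0,0,0],"jaw":1},{"travel":[1,0.1,0],"dr":[0,0,0],"jaw":1},{"travel":[0,0,0],"dr":[0,0,0],"jaw":1},{"travel":[0,0,0],"dr":[0,0,0],"jaw":1}]'
python3 -m creep '[{"travel":[1,0.1,0],"dr":[0,0,0],"jaw":1},{"travel":[0,0,0],"dr":[0,0,0],"jaw":1},{"travel":[0,0,0],"dr":[0,0,0],"jaw":1}]'
```

```text
clock: 10.2
eef_pos: [0.5416, 0.1238, 0.1942]
ee_rot: [180.0, 0.0, -84.0]
force: [-3.5, -0.2, -6.0]
opening: 0.093
clock: 10.5
eef_pos: [0.5426, 0.1239, 0.1942]
ee_rot: [-180.0, 0.0, -84.0]
force: [-2.7, -0.8, -6.6]
opening: 0.097
```

```bash
python3 -m creep '[{"travel":[1,0.1,0],"dr":[0,0,0],"jaw":1},{"travel":[0,0,0],"dr":[0,0,0],"jaw":1},{"travel":[0,0,0],"dr":[0,0,0],"jaw":1}]'
python3 -m creep '[{"travel":[1,0.1,0],"dr":[0,0,0],"jaw":1},{"travel":[0,0,0],"dr":[0,0,0],"jaw":1},{"travel":[0,0,0],"dr":[0,0,0],"jaw":1}]'
python3 - <<'E'
from h import *
s=manip.get_image('side')[:,:,::-1]; crop(s,200,150,110,80,6,'pics/in.png')
E
```

```text
clock: 10.8
eef_pos: [0.5436, 0.124, 0.1942]
ee_rot: [-180.0, 0.0, -84.0]
force: [-3.3, -0.8, -5.8]
opening: 0.094
clock: 11.1
eef_pos: [0.5446, 0.1241, 0.1942]
ee_rot: [-180.0, 0.0, -84.0]
force: [-2.3, -0.9, -5.9]
opening: 0.094
```

View pics/in.png

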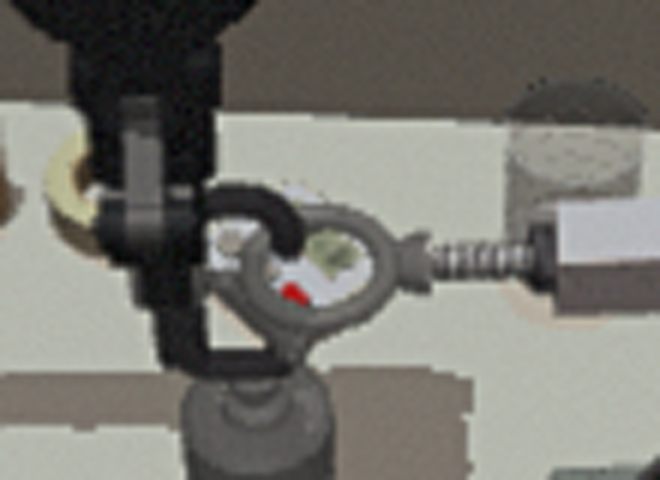

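The ring's front arc (crop (255,260)) is inside the hook, the nose is in the ring hole and the gate is swung in to near the spine. Now I lower the weight so the bar rises behind the nose.

```bash
python3 -m creep '[{"travel":[0,0,-1.5],"dr":[0,0,0],"jaw":1},{"travel":[0,0,-1.5],"dr":[0,0,0],"jaw":1},{"travel":[0,0,-1],"dr":[0,0,0],"jaw":1},{"travel":[0,0,0],"dr":[0,0,0],"jaw":1}]'
python3 -m creep '[{"travel":[0,0,-1.5],"dr":[0,0,0],"jaw":1},{"travel":[0,0,-1.5],"dr":[0,0,0],"jaw":1},{"travel":[0,0,-1],"dr":[0,0,0],"jaw":1},{"travel":[0,0,0],"dr":[0,0,0],"jaw":1}]'
```

```text
clock: 11.55
eef_pos: [0.5445, 0.1241, 0.1899]
ee_rot: [180.0, 0.0, -84.0]
force: [-2.0, -0.2, -8.0]
opening: 0.095
clock: 11.95
eef_pos: [0.5445, 0.1241, 0.1858]
ee_rot: [180.0, 0.0, -84.0]
force: [-1.6, 0.1, -8.9]
opening: 0.093
```

```bash
python3 -m creep '[{"travel":[0,0,-1.5],"dr":[0,0,0],"jaw":1},{"travel":[0,0,-1.5],"dr":[0,0,0],"jaw":1},{"travel":[0,0,-1],"dr":[0,0,0],"jaw":1},{"travel":[0,0,0],"dr":[0,0,0],"jaw":1}]'
python3 -m creep '[{"travel":[0,0,-1.5],"dr":[0,0,0],"jaw":1},{"travel":[0,0,-1.5],"dr":[0,0,0],"jaw":1},{"travel":[0,0,-1],"dr":[0,0,0],"jaw":1},{"travel":[0,0,0],"dr":[0,0,0],"jaw":1}]'
```

```text
clock: 12.35
eef_pos: [0.5451, 0.1242, 0.1826]
ee_rot: [-179.9, 0.0, -84.0]
force: [0.0, -0.4, -4.6]
opening: 0.094
clock: 12.75
eef_pos: [0.5444, 0.1241, 0.1781]
ee_rot: [180.0, 0.0, -84.0]
force: [0.3, 0.4, -5.3]
opening: 0.093
```

The gate snapped shut: the force dropped from -8.9 N back to the weight alone. Next, seat it gently while centring the bar.

```bash
python3 -m creep '[{"travel":[1,0.1,-1.5],"dr":[0,0,0],"jaw":1},{"travel":[1,0.1,-1.5],"dr":[0,0,0],"jaw":1},{"travel":[1,0.1,-1.5],"dr":[0,0,0],"jaw":1},{"travel":[0,0,-0.5],"dr":[0,0,0],"jaw":1},{"travel":[0,0,0],"dr":[0,0,0],"jaw":1}]'
python3 -m creep '[{"travel":[0,0,-1],"dr":[0,0,0],"jaw":1},{"travel":[0,0,0],"dr":[0,0,0],"jaw":1},{"travel":[0,0,0],"dr":[0,0,0],"jaw":1}]'
python3 -m creep '[{"travel":[0,0,-0.7],"dr":[0,0,0],"jaw":1},{"travel":[0,0,0],"dr":[0,0,0],"jaw":1},{"travel":[0,0,0],"dr":[0,0,0],"jaw":1}]'
```

```text
clock: 13.25
eef_pos: [0.5474, 0.1244, 0.1731]
ee_rot: [180.0, 0.0, -84.0]
force: [-0.4, 0.5, -3.9]
opening: 0.098
clock: 13.55
eef_pos: [0.5475, 0.1244, 0.1723]
ee_rot: [180.0, 0.0, -84.0]
force: [0.5, -0.3, -4.4]
opening: 0.096
clock: 13.85
eef_pos: [0.5475, 0.1244, 0.1716]
ee_rot: [-180.0, 0.0, -84.0]
force: [-0.1, -0.4, -5.2]
opening: 0.095
```

```bash
python3 -m creep '[{"travel":[0,0,-0.7],"dr":[0,0,0],"jaw":1},{"travel":[0,0,0],"dr":[0,0,0],"jaw":1},{"travel":[0,0,0],"dr":[0,0,0],"jaw":1}]'
python3 -m creep '[{"travel":[0,0,-0.5],"dr":[0,0,0],"jaw":1},{"travel":[0,0,0],"dr":[0,0,0],"jaw":1},{"travel":[0,0,0],"dr":[0,0,0],"jaw":1}]'
python3 -m creep '[{"travel":[0,0,-0.5],"dr":[0,0,0],"jaw":1},{"travel":[0,0,0],"dr":[0,0,0],"jaw":1},{"travel":[0,0,0],"dr":[0,0,0],"jaw":1}]'
```

```text
clock: 14.15
eef_pos: [0.5475, 0.1244, 0.1708]
ee_rot: [180.0, 0.0, -84.0]
force: [0.0, -0.2, -6.5]
opening: 0.092
clock: 14.45
eef_pos: [0.5475, 0.1244, 0.1704]
ee_rot: [180.0, 0.0, -84.0]
force: [0.3, -0.5, -4.2]
opening: 0.095
clock: 14.75
eef_pos: [0.5476, 0.1244, 0.17]
ee_rot: [-180.0, 0.0, -84.0]
force: [-0.6, 0.3, -3.4]
opening: 0.092
```

```bash
python3 -m creep '[{"travel":[0,0,-0.4],"dr":[0,0,0],"jaw":1},{"travel":[0,0,0],"dr":[0,0,0],"jaw":1},{"travel":[0,0,0],"dr":[0,0,0],"jaw":1}]'
python3 -m creep '[{"travel":[0,0,-0.4],"dr":[0,0,0],"jaw":1},{"travel":[0,0,0],"dr":[0,0,0],"jaw":1},{"travel":[0,0,0],"dr":[0,0,0],"jaw":1}]'
python3 -m creep '[{"travel":[0,0,0],"dr":[0,0,0],"jaw":1},{"travel":[0,0,0],"dr":[0,0,0],"jaw":1}]'
```

```text
clock: 15.05
eef_pos: [0.5476, 0.1244, 0.1698]
ee_rot: [-180.0, 0.0, -84.0]
force: [-2.2, 0.6, 0.1]
opening: 0.095
clock: 15.35
eef_pos: [0.5477, 0.1244, 0.1696]
ee_rot: [-180.0, 0.0, -84.0]
force: [-2.1, -1.0, 5.2]
opening: 0.094
clock: 15.55
eef_pos: [0.5477, 0.1244, 0.1695]
ee_rot: [-180.0, 0.0, -84.0]
force: [-3.7, -0.1, 6.1]
opening: 0.093
```

Seated, and pressing slightly too hard. I ease up and back at once, since the -x force says the hook is about 1 mm too far forward.

```bash
python3 -m creep '[{"travel":[-0.5,0,0.7],"dr":[0,0,0],"jaw":1},{"travel":[0,0,0],"dr":[0,0,0],"jaw":1},{"travel":[0,0,0],"dr":[0,0,0],"jaw":1}]'
python3 -m creep '[{"travel":[-0.7,0,0],"dr":[0,0,0],"jaw":1},{"travel":[0,0,0],"dr":[0,0,0],"jaw":1},{"travel":[0,0,0],"dr":[0,0,0],"jaw":1}]'
python3 -m creep '[{"travel":[0,0,0],"dr":[0,0,0],"jaw":1},{"travel":[0,0,0],"dr":[0,0,0],"jaw":1}]'
```

```text
clock: 15.85
eef_pos: [0.5476, 0.1244, 0.1698]
ee_rot: [-179.9, 0.0, -84.0]
force: [1.1, -0.7, 0.4]
opening: 0.092
clock: 16.15
eef_pos: [0.547, 0.1245, 0.1699]
ee_rot: [-179.9, 0.0, -84.0]
force: [3.4, 0.6, -0.4]
opening: 0.092
clock: 16.35
eef_pos: [0.5468, 0.1245, 0.1699]
ee_rot: [-179.9, 0.0, -84.0]
force: [3.0, 0.3, -0.5]
opening: 0.09
```

```bash
python3 -m creep '[{"travel":[0.5,0,0],"dr":[0,0,0],"jaw":1},{"travel":[0,0,0],"dr":[0,0,0],"jaw":1},{"travel":[0,0,0],"dr":[0,0,0],"jaw":1}]' 20
python3 -m creep '[{"travel":[0,0,0],"dr":[0,0,0],"jaw":1},{"travel":[0,0,0],"dr":[0,0,0],"jaw":1}]' 20
python3 - <<'E'
from h import *
s=manip.get_image('side')[:,:,::-1]; crop(s,200,150,110,90,6,'pics/seat.png')
E
```

```text
clock: 16.65
eef_pos: [0.5468, 0.1245, 0.1699]
ee_rot: [-180.0, 0.0, -84.0]
force: [1.9, -0.4, 0.9]
opening: 0.091
clock: 16.85
eef_pos: [0.5468, 0.1245, 0.1698]
ee_rot: [-180.0, 0.0, -84.0]
force: [2.6, 0.8, 1.6]
opening: 0.095
```

View pics/seat.png

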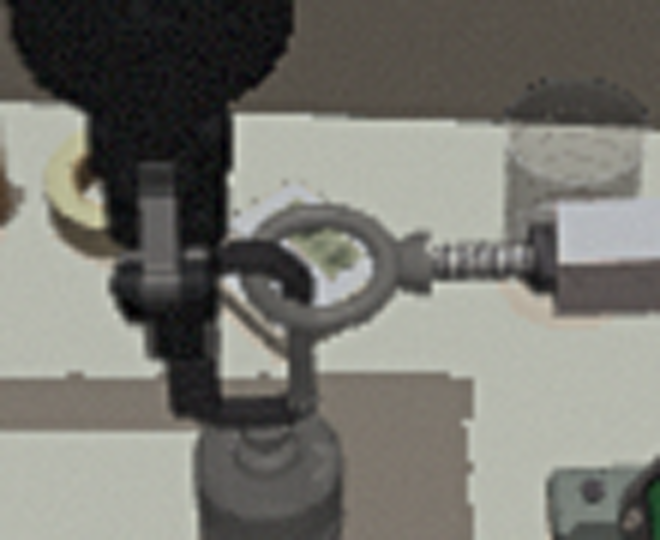

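The gate is shut (bar at crop (303,365)) and the eye lies in the bow. Releasing slowly.

```bash
python3 -m creep '[{"travel":[0.3,0,0.2],"dr":[0,0,0],"jaw":0.8},{"travel":[0,0,0],"dr":[0,0,0],"jaw":0.7},{"travel":[0,0,0],"dr":[0,0,0],"jaw":0.6},{"travel":[0,0,0],"dr":[0,0,0],"jaw":0.5},{"travel":[0,0,0],"dr":[0,0,0],"jaw":0.4}]'
python3 -m creep '[{"travel":[0,0,0],"dr":[0,0,0],"jaw":0.3},{"travel":[0,0,0],"dr":[0,0,0],"jaw":0.2},{"travel":[0,0,0],"dr":[0,0,0],"jaw":0.2},{"travel":[0,0,0],"dr":[0,0,0],"jaw":0.2},{"travel":[0,0,0],"dr":[0,0,0],"jaw":0.2}]'
```

```text
clock: 17.4
eef_pos: [0.5468, 0.1244, 0.1698]
ee_rot: [180.0, 0.0, -84.0]
force: [-0.7, -1.1, 0.1]
opening: 0.3
clock: 17.9
eef_pos: [0.5471, 0.1244, 0.17]
ee_rot: [-180.0, 0.0, -84.0]
force: [0.3, -0.6, 0.5]
opening: 0.401
```

```bash
python3 -m creep '[{"travel":[-5,-0.5,0],"dr":[0,0,0],"jaw":0.2},{"travel":[-10,-1,0],"dr":[0,0,0],"jaw":0.2},{"travel":[-15,-1.6,0],"dr":[0,0,0],"jaw":0.2},{"travel":[-20,-2,0],"dr":[0,0,0],"jaw":0.2},{"travel":[-20,-2,5],"dr":[0,0,0],"jaw":0.2}]'
python3 -m creep '[{"travel":[-20,0,20],"dr":[0,0,0],"jaw":0.2},{"travel":[0,0,30],"dr":[0,0,0],"jaw":0.2},{"travel":[0,0,30],"dr":[0,0,0],"jaw":0.2},{"travel":[0,0,0],"dr":[0,0,0],"jaw":0.2},{"travel":[0,0,0],"dr":[0,0,0],"jaw":0.2}]'
python3 -m creep '[{"travel":[0,0,0],"dr":[0,0,0],"jaw":0.2},{"travel":[0,0,0],"dr":[0,0,0],"jaw":0.2},{"travel":[0,0,0],"dr":[0,0,0],"jaw":0.2},{"travel":[0,0,0],"dr":[0,0,0],"jaw":0.2},{"travel":[0,0,0],"dr":[0,0,0],"jaw":0.2}]'
python3 - <<'E'
from h import *
s=manip.get_image('side')[:,:,::-1]; crop(s,180,150,130,100,6,'pics/end.png')
E
```

```text
clock: 18.4
eef_pos: [0.4749, 0.1171, 0.1744]
ee_rot: [179.9, 0.0, -84.0]
force: [-0.4, 0.7, 0.4]
opening: 0.396
clock: 18.9
eef_pos: [0.4567, 0.1173, 0.2554]
ee_rot: [-179.9, 0.0, -84.0]
force: [-0.0, 0.4, -0.1]
opening: 0.397
clock: 19.4
eef_pos: [0.457, 0.1173, 0.2546]
ee_rot: [180.0, 0.0, -84.0]
force: [-1.0, 0.1, 0.3]
opening: 0.402
```

View pics/end.png

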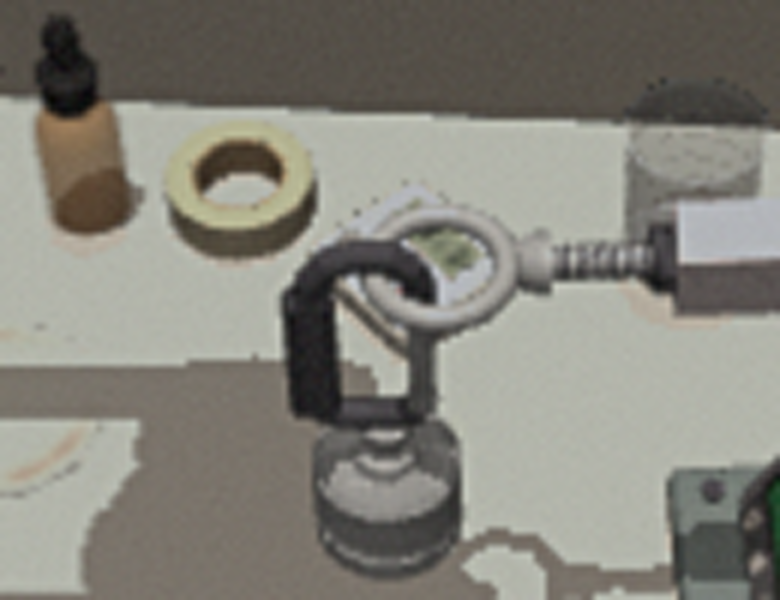

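The weight hangs upright and free from the eye, with the gate shut (crop (425,370)) and the gripper clear. Before handing in, I let it settle and check for any swing.

```bash
python3 -m creep '[{"travel":[0,0,0],"dr":[0,0,0],"jaw":0.2},{"travel":[0,0,0],"dr":[0,0,0],"jaw":0.2},{"travel":[0,0,0],"dr":[0,0,0],"jaw":0.2},{"travel":[0,0,0],"dr":[0,0,0],"jaw":0.2},{"travel":[0,0,0],"dr":[0,0,0],"jaw":0.2}]' >/dev/null
python3 - <<'E'
from h import *
ims=[]
for _ in range(4): ims.append(manip.get_image('side')[190:250,220:265].astype(float)); 
print([np.abs(a-ims[0]).mean().round(2) for a in ims[1:]])
print(manip.state()['clock'],manip.sign_off())
E
```

```text
[np.float64(1.7), np.float64(1.7), np.float64(1.71)]
the job is handed in; nothing more can be done
20.15 None
```

The check weight is clipped to the eye bolt and hanging freely. The job was handed in at 20.15 s of the 48 s allowed.

- **How it went:** I gripped the weight by its spine and pressed the gate against the front of the eye, where the readings reached about 3.5 N. I then lowered the weight about 12 mm until the gate snapped shut, seated the eye in the bow, released slowly and backed away.
- **Last checks:** The final side picture shows the weight upright in the eye, the gate shut below the bar and the gripper well clear. Four side-camera frames over the last 0.2 s showed no swing, only constant image noise. Nothing I saw in that crop had moved. I took no final top picture to check the rest of the bench.
- **Cell load:** While seating I pressed slightly too far. Wrist readings then imply about 11 N vertically on the cell, with up to 3.7 N sideways. Together that could be just under the 12 N limit. I backed off at once, but wrist noise is about ±1 N, so the margin was thin and the limit may have been touched.

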